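# Tuck the red-banded test cartridge under the tray's sprung arm

## Task

On the lab bench, take the test cartridge with the red band and tuck it into the grey loading tray: on top of the two cartridges already piled there, beneath the sprung hold-down arm, pushed home to the back stop with its red band towards the tray's open front. Let go so that the arm holds it down flat and straight, and leave the blue-banded cartridge where it lies.

Things in the scene. Friction and masses are not known exactly. Their poses are not given: they have to be found in the camera images.
- red_cartridge: Wanted: loose flat white box 100 long, 40 wide, 14 mm thick, about 60 g, flat on the bench; a red band 30 mm wide near one end, a dark window near the other. Origin: on the underside below the middle of the band, mid-width; +x runs along it to the plain end, 75 mm away (banded end 25 mm behind); z up. Grip it across its 40 mm width at the band.
- blue_cartridge: An identical cartridge with a blue band, loose on the bench, same origin and axes. Not wanted: leave it where it lies.
- tray: Fixed grey tray; origin on the bench under the pile's middle, +x the way a cartridge is pushed in (front is -x), z up. Holds two such cartridges, bands to the front: pile top at z 34 mm, x -50 to 50, y -20 to 20. Walls to x -57, y +-32 are 20 high. Stop posts at x 51.5, y +-11 to 23, are 50 high; hinge block to x 112, z 57. Fully home the cartridge's origin is at x -24, y 0, z 34 mm.
- hold_arm: Steel strip 18 mm wide with a yellow upturned lip. Origin: hinge pin, at tray x 85, y 0, z 50 mm; axes as the tray's at the start. Its nose rests on the pile at tray x 18; from there the lip rises at 33 deg to its end at tray x -21, z 61 (z 83 over a tucked cartridge). A spring holds it down with 1.5 N; a cartridge slid along tray +x 0 to 6 mm above the pile lifts it by itself (push under 10 N).
Mind the look-alikes: they are no part of the job. What is shaped like the tray but orange is not meant.

How it is judged:
At the end, for the whole second after the job is handed in: The red cartridge lies flat (7 deg) on the pile of two, pressed by the arm, released and at rest, red band to the front: within 15 mm of the back stop, 15 mm of the middle sideways, 11 deg of straight; the blue cartridge is within 30 mm of its start (x of red_cartridge in the frame of tray between -0.039 and -0.014 m and y of red_cartridge in the frame of tray between -0.015 and 0.015 m and z of red_cartridge in the frame of tray between 0.029 and 0.039 m and angle between the x axis of red_cartridge and the x axis of tray, either way round below 0.2 rad and angle between red_cartridge's own z axis and vertical below 0.12 rad and contact force between hold_arm and red_cartridge above 0.3 N and linear speed of red_cartridge below 0.01 m/s and distance of blue_cartridge from where it was at the start of the episode below 0.03 m); the robot touches nothing.
It fails at once if the blue-banded cartridge is moved more than 30 mm (distance of blue_cartridge from where it was at the start of the episode above 0.03 m).
It also fails if it takes over 38 s, if anything falls off the work surface, if the arm or the gripper's body presses on something with over 40 N, if the wrist force passes 120 N, or if a joint passes its speed limit or range.

## Robot

A 6-joint arm with a two-finger parallel gripper is mounted at the origin on the work surface. World frame = base frame: x ahead of the robot, y to its left, z up, the work surface at z = 0. Lengths are in m, angles in rad, forces in N, time in s.
With the tool pointing down it reaches from about 0.275 to 0.875 m from the base axis. Payload 12.5 kg.
Tool frame: the origin (TCP) lies midway between the tips of the shut fingers; the grasp point (between the pads) lies 19 mm behind it; z points along the fingers, y is the direction in which the jaws open and shut (so a half turn about z gives the same grasp; the last joint's range is limited). The gripper opens to 85 mm and grips with 20 to 120 N. Pads are 22 mm wide; open, the fingers measure 114 mm over their backs; the gripper's body (76 mm by 85 mm) begins 54 mm behind the grasp point. The pads swing forward as they close: fully open they stand 13 mm farther back than shut.
Start: joints at [-1.294, 0.351, 1.652, -0, 1.139, -0.085], TCP at [0.195, -0.514, 0.231] pointing down, gripper open.
Joint ranges: [-2.75, 2.75], [-0.79, 2.1], [0.01, 2.65], [-1.57, 4.71], [0.07, 3.14], [-2.87, 2.87]. Speed limits (rad/s): [2.22, 2.22, 2.79, 3.14, 3.14, 3.14].

## Interface

Orientations are given as [roll, pitch, yaw] about the fixed x, y, z axes, in that order (R = Rz(yaw) Ry(pitch) Rx(roll)).
In Python, from workcell import robot, cams, ticket gives the robot as it stands. The module is installed in compiled form; this text tells all that it offers.
- The arm moves only by the tool servo_tool, never from a script. Its argument "targets" is a list of rows, each a list of 5 numbers: the opening, from 0 (shut) to 1 (fully open), then the shift along the tool's x, y, z in units of 0.1 m (1.0 is 0.1 m), then the turn about the tool's z in units of 90 degrees (1.0 is 90 degrees). In form: [[claw, x, y, z, roll], ...]. A call has 1 to 12 rows; each row is the pose to reach, as a shift and turn from the pose measured when the call began, along the tool's axes at that moment; what a row does not reach only later rows make up. A row lasts 1/10 s, in which the tool goes at most 50 mm and 8.59 degrees, less where a joint would pass 70% of its speed; a pose out of reach is approached as far as the arm can. A call with a number of a shift or a turn outside -1 to 1 is refused whole. A call with a gripper value outside its range is refused whole. The fingers move at their own pace and stop on an object; "newtons" is the grip in N (left out, the last holds). Time passes only in rows, so rows that repeat a pose let the fingers close. It gives the time, the measured TCP pose, the force and the opening at its end, in the units of the state.
- robot.read_state(): the state, without advancing time (a new reading comes with each control period).
- cams.camera(name): name is "scene" or "top"; returns the picture (384x512x3 uint8, red, green, blue); there is no depth.
- cams.camera_model(name): a dict with "K" (3x3 intrinsics, pixels), "view" (4x4, takes a point from world to camera coordinates). Camera axes: x right, y down, z forward; pixel columns grow to the right and rows downward; lengths in m; the calibration is good to about 2 mm. A picture is of the moment at which its call begins. camera_model takes no time and is no camera call.
- ticket.close_job(): hands the job in, once; it reports no verdict.
The state is a dict: "time": time; "joint_positions": joint angles; "joint_vel": joint speeds; "tau": joint torques, N m; "tcp_pos": TCP position; "orientation": TCP orientation; "force": force on the tool from outside, world axes, zero at the start; "wrist_torque": the same for the moment, N m; "width": opening from 0.0 (shut) to 1.0 (fully open).
Only numpy, scipy, OpenCV 4.12 (cv2) and the standard library are available. Lean on these libraries where they do the work, as an engineer would, in place of code of your own. Each camera call takes 0.05 s, during which the arm holds its last target.

## Working session

There is one attempt and no reset: what is moved stays moved. The work goes in short steps, Python scripts to look and compute and a tool call to move; the robot and the scene stay as the last step left them, time stands still between calls to the robot, and variables do not carry over. Pictures are saved under pics/ and viewed, and the job is handed in when it is done.

Besides the shell and the picture viewer there is one more tool, called by a JSON object that holds its "name" and its "arguments", one argument or row to a line. servo_tool: Moves the arm, as the interface text tells. Shifts and turns lie within -1 to 1; 1 stands for 0.1 m of shift or 90 degrees of turn. Its arguments: {"type":"object","properties":{"targets":{"type":"array","items":{"type":"array","items":{"type":"number","minimum":-1,"maximum":1}}},"newtons":{"type":"number"}},"required":["targets"]}

```bash
mkdir -p pics; python3 - <<'E'
from workcell import robot,cams
import cv2,numpy as np
for n in("scene","top"):
    im=cams.camera(n); cv2.imwrite(f"pics/{n}0.png",im[:,:,::-1]); m=cams.camera_model(n); print(n,np.round(m["K"],1).tolist(),np.round(m["view"],3).tolist())
s=robot.read_state(); print(s["time"],s["tcp_pos"],s["orientation"],s["width"])
E
```

```text
scene [[468.8, 0.0, 269.9], [0.0, 468.8, 184.0], [0.0, 0.0, 1.0]] [[0.35, 0.937, -0.016, -0.168], [0.766, -0.296, -0.571, -0.395], [-0.539, 0.188, -0.821, 1.26], [0.0, 0.0, 0.0, 1.0]]
top [[444.9, 0.0, 254.2], [0.0, 444.9, 187.7], [0.0, 0.0, 1.0]] [[-0.01, -1.0, -0.018, 0.003], [-0.996, 0.011, -0.085, 0.552], [0.085, 0.017, -0.996, 0.845], [0.0, 0.0, 0.0, 1.0]]
0.1 [ 0.19459503 -0.51409133  0.23079241] [-3.14045264e+00 -8.45873749e-05  3.61767023e-01] 1.0008317676557459
```

View pics/scene0.png

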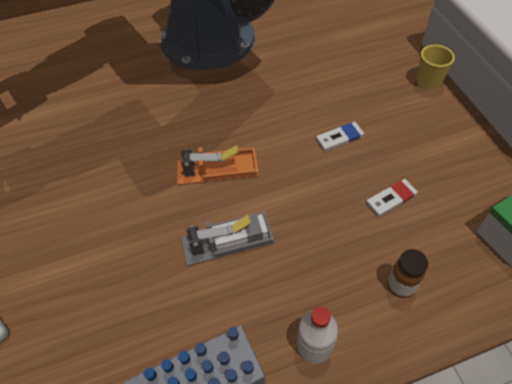

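View pics/top0.png

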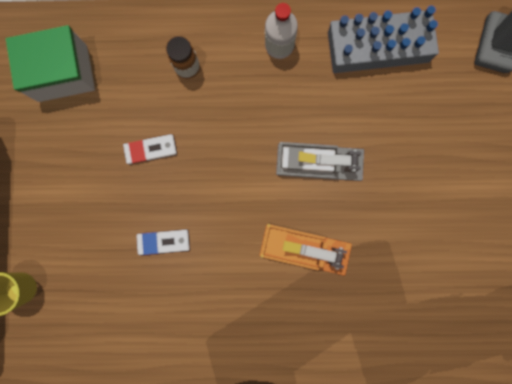

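Look-alikes. Red cartridge candidate is top (150,150) / scene (392,197). Blue-banded one, not wanted, is top (163,242) / scene (340,136). Red caps on the bottle at top (283,12) are not cartridges. Grey tray is top (320,161) and the orange dummy is top (306,250). I choose (150,150) and the grey tray.

```bash
cat > h.py <<'E'
from workcell import robot,cams
import cv2,numpy as np
def ray(n,uv,z):
    m=cams.camera_model(n);K=np.array(m["K"]);V=np.array(m["view"]);R=V[:3,:3];c=-R.T@V[:3,3]
    uv=np.atleast_2d(np.array(uv,float)); d=(R.T@np.linalg.inv(K)@np.c_[uv,np.ones(len(uv))].T).T
    return c+d*((z-c[2])/d[:,2])[:,None]
def proj(n,P):
    m=cams.camera_model(n);V=np.array(m["view"]);q=np.atleast_2d(P)@V[:3,:3].T+V[:3,3];q=q@np.array(m["K"]).T
    return q[:,:2]/q[:,2:]
def red(im):
    a=im.astype(int);return ((a[...,0]>120)&(a[...,1]<80)&(a[...,2]<80)).astype(np.uint8)
def white(im):
    a=im.astype(int);return ((a.min(2)>150)).astype(np.uint8)
E
python3 - <<'E'
from h import *
for n,(r0,r1,c0,c1) in dict(top=(120,180,105,195),scene=(160,230,350,430)).items():
    im=cv2.imread(f"pics/{n}0.png")[:,:,::-1]
    for nm,f in(("red",red),("white",white)):
        mk=np.zeros(im.shape[:2],np.uint8); mk[r0:r1,c0:c1]=f(im)[r0:r1,c0:c1]
        k,l,st,ce=cv2.connectedComponentsWithStats(mk); i=1+np.argmax(st[1:,4]) 
        cs=max(cv2.findContours((l==i).astype(np.uint8),0,2)[0],key=cv2.contourArea).reshape(-1,2)
        w=ray(n,cs,.014)[:,:2]; r=cv2.minAreaRect((w*1000).astype(np.float32))
        print(n,nm,st[i],np.round(ce[i],1),np.round(ray(n,ce[i],.014)[0],4),r)
im=cv2.imread("pics/top0.png")
a=cv2.resize(im[120:180,105:195],None,fx=4,fy=4,interpolation=2);b=cv2.resize(im[125:195,265:375],None,fx=7,fy=7,interpolation=2)
cv2.imwrite("pics/c1.png",a);cv2.imwrite("pics/c2.png",b)
im=cv2.imread("pics/scene0.png");cv2.imwrite("pics/c3.png",cv2.resize(im[205:270,175:285],None,fx=7,fy=7,interpolation=2))
E
```

```text
top red [130 142  16  21 219] [136.8 152. ] [0.6273 0.231  0.014 ] ((628.0242919921875, 230.01077270507812), (40.12460708618164, 24.234779357910156), 10.68991756439209)
top white [143 135  33  24 502] [159.2 146.4] [0.638  0.1863 0.014 ] ((637.9010620117188, 187.34408569335938), (39.49495315551758, 60.322052001953125), 11.485175132751465)
scene red [390 180  24  20 218] [401.6 189.6] [0.6294 0.2299 0.014 ] ((629.23828125, 230.05099487304688), (42.35047149658203, 25.466876983642578), 10.764242172241211)
scene white [368 188  34  26 381] [384.1 200.6] [0.6402 0.1842 0.014 ] ((639.2526245117188, 185.4959716796875), (38.635379791259766, 58.993614196777344), 11.186111450195312)
```

View pics/c1.png

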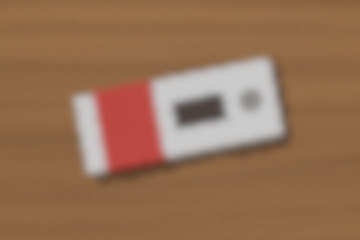

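View pics/c2.png

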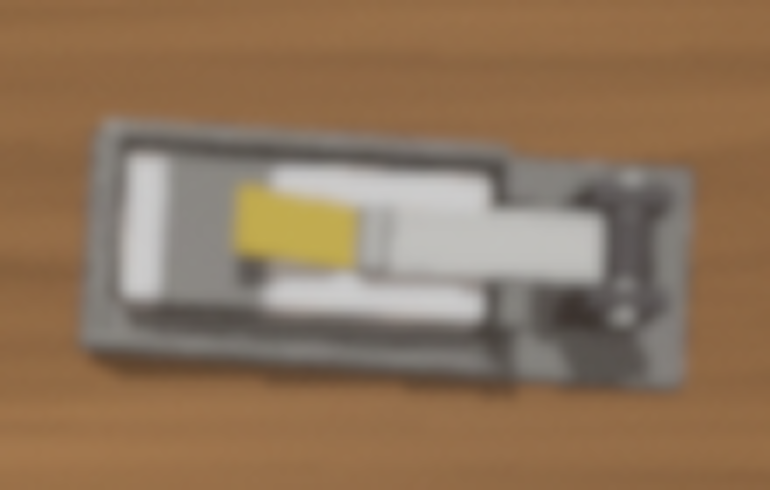

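View pics/c3.png

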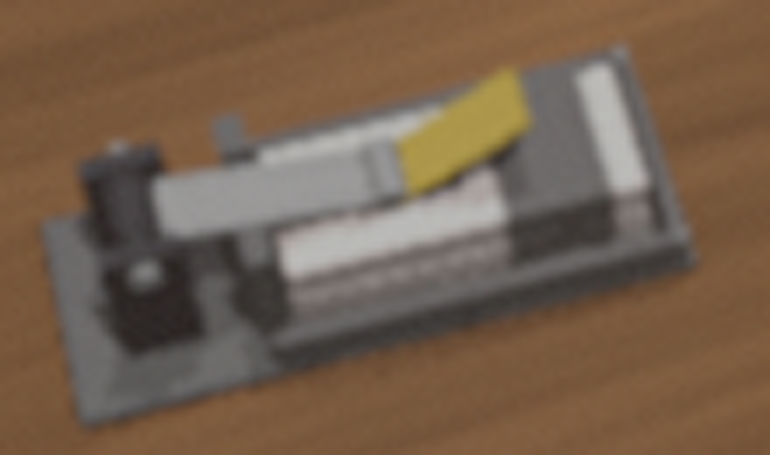

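Crop c1 confirms the red band at the left end and the window at the right. In c2 the grey tray's front is on the left, with the hinge at the right. Next I measure the tray from its outline corners in both views.

```bash
python3 - <<'E'
from h import *
f=lambda p,u0,v0:[(u0+(x+.5)/7-.5,v0+(y+.5)/7-.5) for x,y in p]
# top: pile-top front corners(z.034), back corners
P=ray("top",f([(127,153),(121,300),(492,178),(486,322)],265,125),.034)
Wl=ray("top",f([(103,118),(82,347)],265,125),.02)
Lp=ray("top",f([(238,183),(234,255)],265,125),.061)
S=ray("scene",f([(608,63),(645,188)],175,205),.034)
SW=ray("scene",f([(622,45),(692,262)],175,205),.02)
SL=ray("scene",f([(515,68),(531,125)],175,205),.061)
for n,a in dict(P=P,Wl=Wl,Lp=Lp,S=S,SW=SW,SL=SL).items(): print(n,np.round(a[:,:2]*1000,1).tolist())
print(np.linalg.norm(P[0]-P[1]),np.linalg.norm(P[0]-P[2]),np.linalg.norm(P[1]-P[3]),np.linalg.norm(Wl[0]-Wl[1]))
d=(P[2]-P[0]+P[3]-P[1])[:2];print("yaw",np.degrees(np.arctan2(d[1],d[0])),"mid",P.mean(0))
# wall top edge from gray: outer base
im=cv2.imread("pics/top0.png")[:,:,::-1].astype(int)
g=((im.max(2)-im.min(2))<22).astype(np.uint8); m=np.zeros_like(g);m[125:195,265:375]=g[125:195,265:375]
m=cv2.morphologyEx(m,3,np.ones((5,5),np.uint8))
c=max(cv2.findContours(m,0,2)[0],key=cv2.contourArea).reshape(-1,2)
r=cv2.minAreaRect((ray("top",c,.015)[:,:2]*1000).astype(np.float32));print(r)
x=np.array([0,0])
E
```

```text
P [[631.1, -58.9], [590.1, -56.6], [622.8, -159.6], [582.8, -156.9]]
Wl [[643.7, -53.0], [578.8, -46.2]]
Lp [[617.8, -87.2], [598.3, -85.8]]
S [[592.1, -58.9], [632.4, -62.9]]
SW [[579.8, -50.7], [650.8, -56.6]]
SL [[600.4, -87.2], [618.3, -89.0]]
0.04108652678661948 0.10100985150830717 0.10056186971425791 0.06526301478152732
yaw -94.45213237251154 mid [ 0.60669069 -0.10802509  0.034     ]
((604.3140258789062, -132.35633850097656), (167.36807250976562, 64.6978759765625), 85.4718017578125)
```

```bash
cat >> h.py <<'E'
def go(x,y,z,yawdeg):
    s=robot.read_state();p=np.array(s["tcp_pos"]);a=s["orientation"][2]
    d=np.array([x,y,z])-p;c,q=np.cos(a),np.sin(a)
    t=(-(np.radians(yawdeg)-a)/(np.pi/2)+2)%4-2
    print("t",round(s["time"],2),"tcp",np.round(p,4),"rpy",np.round(np.degrees(s["orientation"]),2),"F",np.round(s["force"],1),"w",round(s["width"],3))
    print("shift units",np.round([10*(c*d[0]+q*d[1]),10*(q*d[0]-c*d[1]),-10*d[2]],3),"roll",round(t,3))
E
python3 -c "
from h import *
go(.6285,.2303,.12,101.5)"
```

```text
t 0.1 tcp [ 0.1946 -0.5141  0.2308] rpy [-179.93   -0.     20.73] F [0.  0.4 0. ] w 1.001
shift units [ 6.693 -5.426  1.108] roll -0.897
```

{"name": "servo_tool", "arguments": {
  "targets": [
    [1, 1, -0.8, 0, 0],
    [1, 1, -0.8, 0, 0],
    [1, 1, -0.8, 0, 0]
  ]
}}

```text
time: 0.4
tcp_pos: [0.2606, -0.4012, 0.2305]
orientation: [-3.139, -0.0, 0.362]
force: [0.2, -1.3, 0.1]
width: 1.0
```

{"name": "servo_tool", "arguments": {
  "targets": [
    [1, 1, -0.8, 0, 0],
    [1, 1, -0.8, 0, 0],
    [1, 1, -0.8, 0, 0]
  ]
}}

```text
time: 0.7
tcp_pos: [0.3265, -0.2883, 0.2306]
orientation: [-3.138, -0.0, 0.363]
force: [-0.1, -1.2, 0.4]
width: 1.002
```

{"name": "servo_tool", "arguments": {
  "targets": [
    [1, 1, -0.8, 0, 0],
    [1, 1, -0.8, 0, 0],
    [1, 1, -0.8, 0, 0]
  ]
}}

```text
time: 1.0
tcp_pos: [0.3922, -0.1754, 0.2308]
orientation: [-3.138, -0.0, 0.365]
force: [-0.1, -1.2, 0.3]
width: 1.0
```

{"name": "servo_tool", "arguments": {
  "targets": [
    [1, 1, -0.8, 0, 0],
    [1, 1, -0.8, 0, 0],
    [1, 1, -0.8, 0, 0]
  ]
}}

```text
time: 1.3
tcp_pos: [0.458, -0.0624, 0.2311]
orientation: [-3.138, -0.001, 0.366]
force: [-0.4, -0.9, -0.7]
width: 1.003
```

{"name": "servo_tool", "arguments": {
  "targets": [
    [1, 1, -0.8, 0, 0],
    [1, 1, -0.8, 0, 0],
    [1, 1, -0.8, 0, 0]
  ]
}}

```text
time: 1.6
tcp_pos: [0.5236, 0.051, 0.2312]
orientation: [-3.137, -0.001, 0.368]
force: [0.4, -1.0, -0.2]
width: 1.002
```

```bash
python3 -c "
from h import *
go(.6285,.2303,.12,101.5)"
```

```text
t 1.6 tcp [0.5236 0.051  0.2312] rpy [-1.7975e+02 -3.0000e-02  2.1060e+01] F [ 0.4 -1.  -0.2] w 1.002
shift units [ 1.623 -1.297  1.112] roll -0.894
```

{"name": "servo_tool", "arguments": {
  "targets": [
    [1, 1, -0.8, 0.5, -0.1],
    [1, 1, -0.8, 0.5, -0.2],
    [1, 1, -0.8, 0.5, -0.3],
    [1, 1, -0.8, 0.5, -0.4],
    [1, 1, -0.8, 0.5, -0.5],
    [1, 1, -0.8, 0.5, -0.6],
    [1, 1, -0.8, 0.5, -0.7],
    [1, 1, -0.8, 0.5, -0.8],
    [1, 1, -0.8, 0.5, -0.894],
    [1, 1, -0.8, 0.5, -0.894]
  ]
}}

```text
time: 2.6
tcp_pos: [0.588, 0.1617, 0.1812]
orientation: [-3.141, -0.004, 1.777]
force: [0.5, 0.1, -0.6]
width: 0.998
```

```bash
python3 -c "
from h import *
go(.6285,.2303,.08,101.5)"
```

```text
t 2.6 tcp [0.588  0.1617 0.1812] rpy [-179.95   -0.25  101.84] F [ 0.5  0.1 -0.6] w 0.998
shift units [0.588 0.538 1.012] roll 0.004
```

{"name": "servo_tool", "arguments": {
  "targets": [
    [1, 0.588, 0.538, 0.6, 0],
    [1, 0.588, 0.538, 1, 0],
    [1, 0.588, 0.538, 1, 0.004],
    [1, 0.588, 0.538, 1, 0.004]
  ]
}}

```text
time: 3.0
tcp_pos: [0.6264, 0.2314, 0.0767]
orientation: [-3.134, -0.004, 1.772]
force: [-0.1, -0.4, 0.7]
width: 1.003
```

```bash
python3 - <<'E'
from h import *
im=cams.camera("scene");mk=red(im);mk[:160]=0;mk[230:]=0;mk[:,:350]=0;mk[:,430:]=0
c=np.argwhere(mk)[:,::-1]
print(len(c), ray("scene",c.mean(0),.014))
cv2.imwrite("pics/s1.png",cv2.resize(im[120:240,320:480,::-1],None,fx=4,fy=4,interpolation=2))
go(.6285,.2303,.001,101.5)
E
```

```text
48 [[0.62965324 0.23974093 0.014     ]]
t 3.05 tcp [0.6273 0.2308 0.0795] rpy [-179.73   -0.22  101.54] F [ 0.2 -0.8  0.6] w 1.0
shift units [-0.007  0.011  0.785] roll 0.0
```

View pics/s1.png

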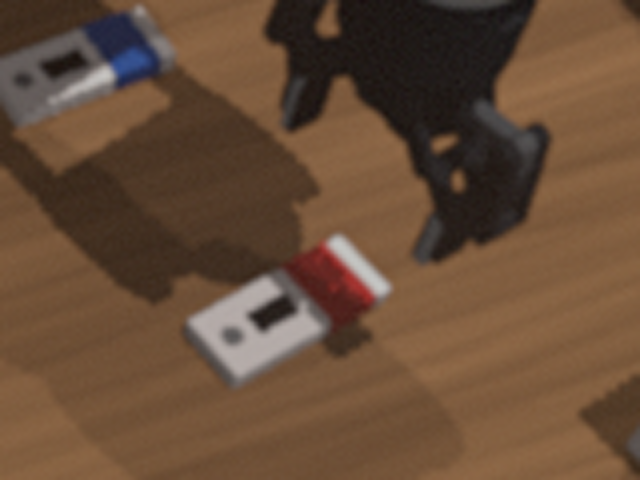

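The picture shows the open fingers straddling the red band at crop (330,285). The blue cartridge, at crop (85,60), is well clear of the jaws. Descending and gripping next.

{"name": "servo_tool", "arguments": {
  "targets": [
    [1, 0, 0.01, 0.4, 0],
    [1, 0, 0.01, 0.65, 0],
    [1, 0, 0.01, 0.77, 0],
    [1, 0, 0.01, 0.77, 0],
    [1, 0, 0.01, 0.77, 0]
  ]
}}

```text
time: 3.55
tcp_pos: [0.6289, 0.2312, 0.0046]
orientation: [-3.139, -0.004, 1.772]
force: [-0.8, -1.1, 0.3]
width: 0.998
```

{"name": "servo_tool", "arguments": {
  "targets": [
    [0.3, 0, 0, 0, 0],
    [0.3, 0, 0, 0, 0],
    [0.3, 0, 0, 0, 0],
    [0.3, 0, 0, 0, 0],
    [0.3, 0, 0, 0, 0],
    [0.3, 0, 0, 0, 0]
  ],
  "newtons": 60
}}

```text
time: 4.15
tcp_pos: [0.6294, 0.2314, 0.0057]
orientation: [-3.141, -0.004, 1.772]
force: [-1.2, -1.1, 7.3]
width: 0.446
```

{"name": "servo_tool", "arguments": {
  "targets": [
    [0.3, 0, 0, -0.3, 0],
    [0.3, 0, 0, -0.9, 0],
    [0.3, 0, 0, -0.9, 0],
    [0.3, 0, 0, -0.9, 0]
  ]
}}

```text
time: 4.55
tcp_pos: [0.6306, 0.2313, 0.098]
orientation: [3.139, -0.005, 1.772]
force: [0.3, -0.6, -0.9]
width: 0.446
```

```bash
python3 - <<'E'
from h import *
im=cams.camera("scene")
cv2.imwrite("pics/s2.png",cv2.resize(im[100:230,320:480,::-1],None,fx=4,fy=4,interpolation=2))
im=cams.camera("top")
cv2.imwrite("pics/t2.png",cv2.resize(im[110:200,70:210,::-1],None,fx=5,fy=5,interpolation=2))
go(.6285,.2303,.08,101.5)
E
```

```text
t 4.65 tcp [0.6289 0.2309 0.0946] rpy [-179.86   -0.24  101.53] F [-0.1  0.9 -1.3] w 0.446
shift units [-0.005 -0.005  0.146] roll 0.0
```

View pics/s2.png

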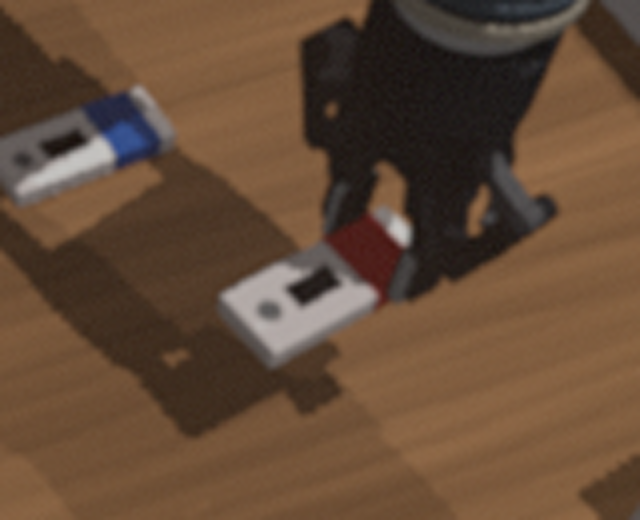

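View pics/t2.png

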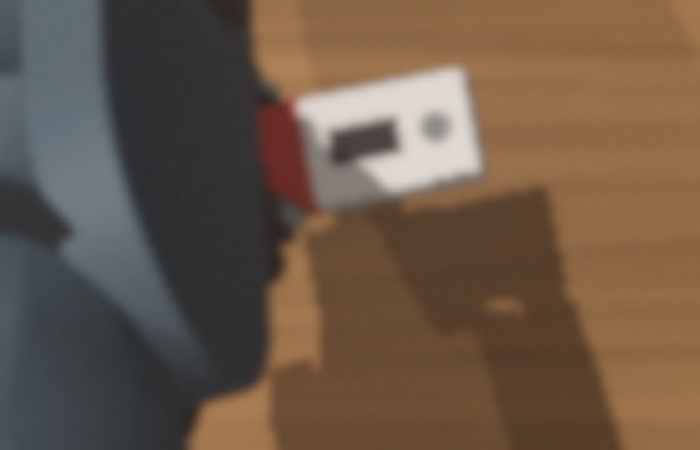

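```bash
python3 - <<'E'
from h import *
def tri(a,b):
    best=min(np.arange(0,.2,.0005),key=lambda z:np.linalg.norm(ray("scene",a,z)-ray("top",b,z)))
    return best,ray("scene",a,best)[0],ray("top",b,best)[0]
s=lambda x,y:(320+(x+.5)/4-.5,100+(y+.5)/4-.5); t=lambda x,y:(70+(x+.5)/5-.5,110+(y+.5)/5-.5)
for a,b in(((271,347),(463,68)),((221,297),(483,172)),((383,296),(313,208)),((312,250),(296,97))):
    print(tri(s(*a),t(*b)))
E
```

```text
(np.float64(0.108), array([0.66278603, 0.15915689, 0.108     ]), array([0.66275635, 0.15936908, 0.108     ]))
(np.float64(0.10200000000000001), array([0.62637671, 0.15428812, 0.102     ]), array([0.62612809, 0.15323155, 0.102     ]))
(np.float64(0.061), array([0.63018577, 0.24851922, 0.061     ]), array([0.62090923, 0.22646402, 0.061     ]))Traceback (most recent call last):
  File "<stdin>", line 7, in <module>
  File "<stdin>", line 3, in tri
  File "<stdin>", line 3, in <lambda>
  File "h.py", line 4, in ray
    m=cams.camera_model(n);K=np.array(m["K"]);V=np.array(m["view"]);R=V[:3,:3];c=-R.T@V[:3,3]
ValueError: time passes only in moves, steps and waits
```

```bash
python3 -c "
from h import *
go(.6167,.0107,.09,85.6)"
```

```text
t 4.65 tcp [0.6289 0.2309 0.0946] rpy [-179.86   -0.24  101.53] F [-0.1  0.9 -1.3] w 0.446
shift units [-2.133 -0.56   0.046] roll 0.177
```

{"name": "servo_tool", "arguments": {
  "targets": [
    [0.3, -0.4, -0.1, 0, 0.06],
    [0.3, -0.8, -0.25, 0, 0.12],
    [0.3, -1, -0.28, 0, 0.177],
    [0.3, -1, -0.28, 0, 0.177]
  ]
}}

```text
time: 5.05
tcp_pos: [0.6206, 0.1247, 0.0923]
orientation: [-3.135, -0.002, 1.489]
force: [0.4, -0.1, -0.3]
width: 0.445
```

```bash
python3 -c "
from h import *
go(.6167,.0107,.07,85.6)"
```

```text
t 5.05 tcp [0.6206 0.1247 0.0923] rpy [-1.7961e+02 -1.3000e-01  8.5310e+01] F [ 0.4 -0.1 -0.3] w 0.445
shift units [-1.139  0.055  0.223] roll -0.003
```

{"name": "servo_tool", "arguments": {
  "targets": [
    [0.3, -0.5, 0, 0.1, 0],
    [0.3, -0.9, 0.05, 0.2, 0],
    [0.3, -1, 0.05, 0.22, 0],
    [0.3, -1, 0.05, 0.22, 0],
    [0.3, -1, 0.05, 0.22, 0]
  ]
}}

```text
time: 5.55
tcp_pos: [0.6172, 0.026, 0.0696]
orientation: [-3.134, -0.003, 1.49]
force: [0.2, 0.0, 0.1]
width: 0.443
```

```bash
python3 - <<'E'
from h import *
im=cams.camera("scene")
cv2.imwrite("pics/s3.png",cv2.resize(im[140:270,170:350,::-1],None,fx=4,fy=4,interpolation=2))
im=cams.camera("top")
cv2.imwrite("pics/t3.png",cv2.resize(im[110:210,200:370,::-1],None,fx=4,fy=4,interpolation=2))
go(.6167,.0107,.042,85.6)
E
```

```text
t 5.65 tcp [0.6174 0.0263 0.0701] rpy [-1.7962e+02 -1.4000e-01  8.5420e+01] F [-0.2 -0.3 -0.4] w 0.445
shift units [-0.156  0.006  0.281] roll -0.002
```

View pics/s3.png

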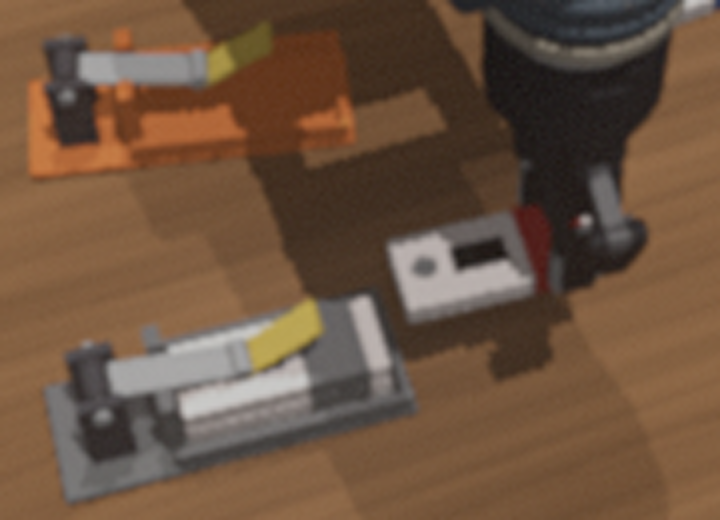

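View pics/t3.png

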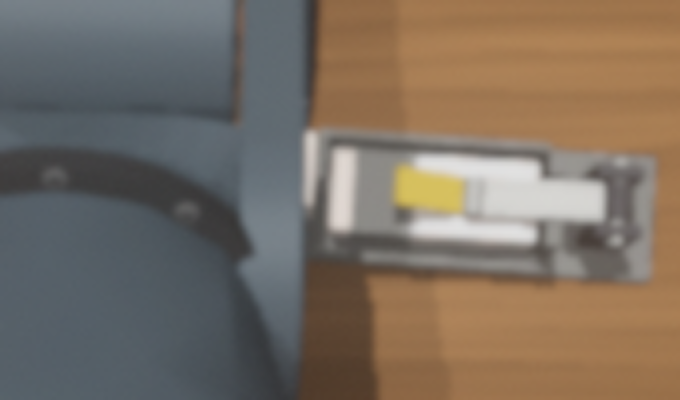

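The cartridge points at the tray mouth, plain end first. In s3 its end is at (395,280), beyond the tray front at (400,370). I lower to sliding height and then push in.

{"name": "servo_tool", "arguments": {
  "targets": [
    [0.3, -0.15, 0.01, 0.2, 0],
    [0.3, -0.15, 0.01, 0.28, 0],
    [0.3, -0.15, 0.01, 0.28, 0],
    [0.3, -0.15, 0.01, 0.28, 0]
  ]
}}

```text
time: 6.05
tcp_pos: [0.6172, 0.0122, 0.0424]
orientation: [-3.135, -0.003, 1.492]
force: [0.4, -0.6, -0.4]
width: 0.448
```

```bash
python3 - <<'E'
from h import *
im=cams.camera("scene")
cv2.imwrite("pics/s4.png",cv2.resize(im[150:270,170:320,::-1],None,fx=5,fy=5,interpolation=2))
go(.6095,-.0831,.042,85.6)
E
```

```text
t 6.1 tcp [0.6174 0.0121 0.0427] rpy [-1.7966e+02 -1.5000e-01  8.5460e+01] F [ 0.3  0.2 -0.7] w 0.446
shift units [-0.955 -0.003  0.007] roll -0.002
```

View pics/s4.png

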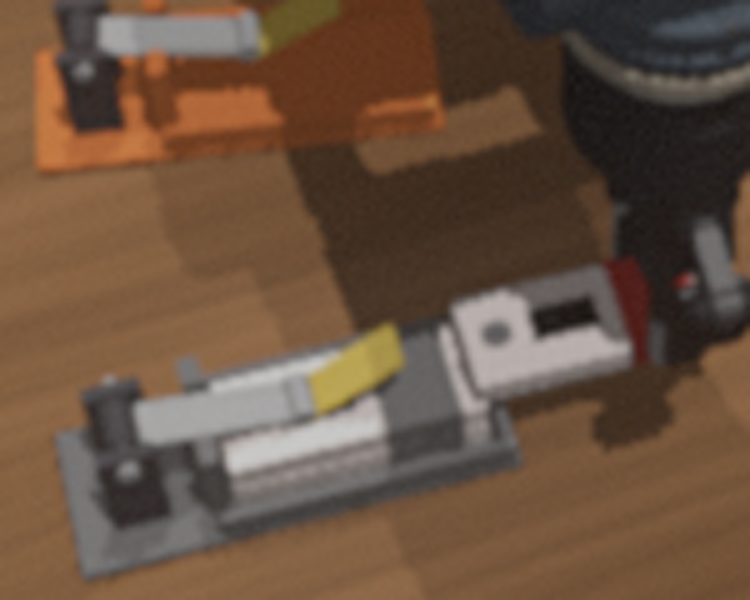

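The cartridge's end overlaps the pile's front edge and lines up in height and sideways. Sliding in, in small steps.

{"name": "servo_tool", "arguments": {
  "targets": [
    [0.3, -0.1, 0, 0, 0],
    [0.3, -0.2, 0, 0, 0],
    [0.3, -0.3, 0, 0, 0],
    [0.3, -0.4, 0, 0, 0],
    [0.3, -0.5, 0, 0, 0],
    [0.3, -0.5, 0, 0, 0]
  ]
}}

```text
time: 6.7
tcp_pos: [0.6132, -0.0392, 0.0424]
orientation: [-3.135, -0.002, 1.49]
force: [0.1, 0.8, -2.0]
width: 0.443
```

```bash
python3 - <<'E'
from h import *
im=cams.camera("scene")
cv2.imwrite("pics/s5.png",cv2.resize(im[150:270,170:320,::-1],None,fx=5,fy=5,interpolation=2))
go(.6095,-.0831,.042,85.6)
E
```

```text
t 6.75 tcp [ 0.6132 -0.0386  0.0424] rpy [-1.7965e+02 -1.4000e-01  8.5400e+01] F [-0.2  0.1 -1.8] w 0.446
shift units [-0.446 -0.002  0.004] roll -0.002
```

View pics/s5.png

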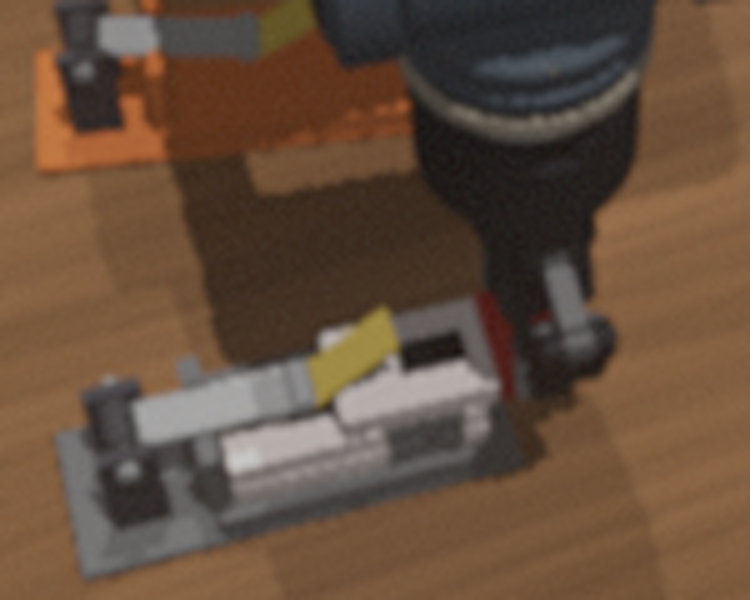

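The nose is under the lip at crop (330,370), the arm is rising, and force is about 2 N. Continuing.

{"name": "servo_tool", "arguments": {
  "targets": [
    [0.3, -0.1, 0, 0, 0],
    [0.3, -0.2, 0, 0, 0],
    [0.3, -0.28, 0, 0, 0],
    [0.3, -0.35, 0, 0, 0],
    [0.3, -0.39, 0, 0, 0],
    [0.3, -0.39, 0, 0, 0]
  ]
}}

```text
time: 7.35
tcp_pos: [0.6101, -0.0782, 0.0423]
orientation: [-3.135, -0.002, 1.49]
force: [0.1, -1.4, -2.5]
width: 0.445
```

{"name": "servo_tool", "arguments": {
  "targets": [
    [0.3, -0.02, 0, 0, 0],
    [0.3, -0.04, 0, 0, 0],
    [0.3, -0.04, 0, 0, 0]
  ]
}}

```text
time: 7.65
tcp_pos: [0.6098, -0.0822, 0.0423]
orientation: [-3.135, -0.002, 1.49]
force: [-0.7, -1.3, -2.3]
width: 0.441
```

```bash
python3 - <<'E'
from h import *
im=cams.camera("scene")
cv2.imwrite("pics/s6.png",cv2.resize(im[150:270,170:320,::-1],None,fx=5,fy=5,interpolation=2))
im=cams.camera("top")
cv2.imwrite("pics/t6.png",cv2.resize(im[110:210,230:380,::-1],None,fx=5,fy=5,interpolation=2))
go(.6095,-.0831,.042,85.6)
E
```

```text
t 7.75 tcp [ 0.6098 -0.0822  0.0423] rpy [-1.7965e+02 -1.0000e-01  8.5390e+01] F [-0.3 -0.6 -2.5] w 0.439
shift units [-0.009 -0.002  0.003] roll -0.002
```

View pics/s6.png

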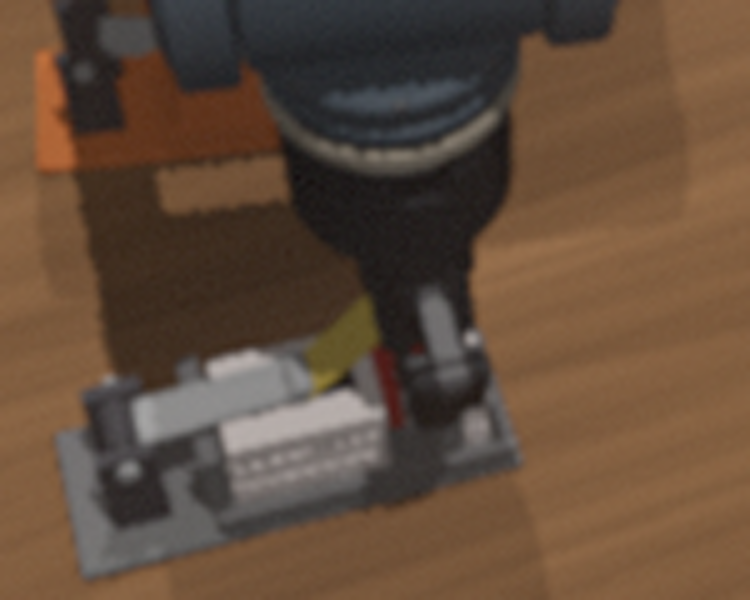

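View pics/t6.png

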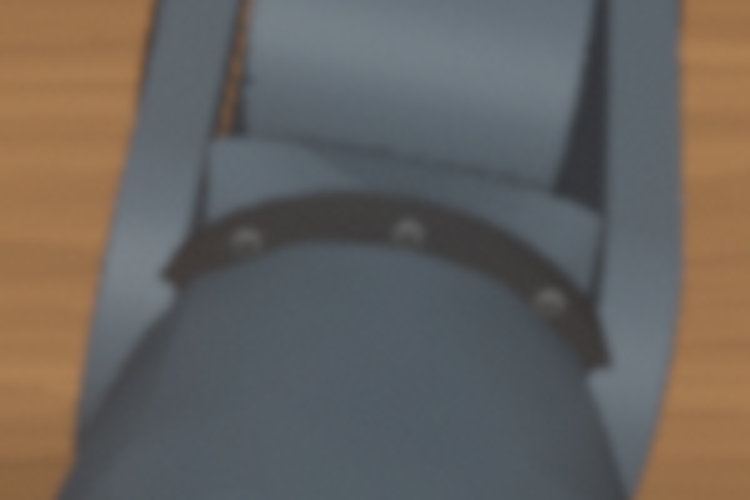

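Plain end is level with the pile's back at crop (225,430). Nudging home to the stop, then lowering onto the pile.

{"name": "servo_tool", "arguments": {
  "targets": [
    [0.3, -0.01, 0, 0, 0],
    [0.3, -0.02, 0, 0, 0],
    [0.3, -0.02, 0, 0, 0]
  ]
}}

```text
time: 8.05
tcp_pos: [0.6096, -0.0842, 0.0423]
orientation: [-3.135, -0.002, 1.49]
force: [0.2, 0.5, -2.8]
width: 0.447
```

{"name": "servo_tool", "arguments": {
  "targets": [
    [0.3, 0, 0, 0.02, 0],
    [0.3, 0, 0, 0.03, 0],
    [0.3, 0, 0, 0.03, 0]
  ]
}}

```text
time: 8.35
tcp_pos: [0.6096, -0.0843, 0.0397]
orientation: [-3.136, -0.002, 1.49]
force: [-1.6, 0.0, 2.9]
width: 0.444
```

The cartridge is resting on the pile: force flipped from -2.8 to +2.9 N. Releasing.

{"name": "servo_tool", "arguments": {
  "targets": [
    [0.6, 0, 0, 0, 0],
    [0.8, 0, 0, 0, 0],
    [1, 0, 0, 0, 0],
    [1, 0, 0, 0, 0],
    [1, 0, 0, 0, 0],
    [1, 0, 0, 0, 0]
  ]
}}

```text
time: 8.95
tcp_pos: [0.6096, -0.0843, 0.0396]
orientation: [-3.136, -0.002, 1.49]
force: [0.6, -0.6, 0.4]
width: 1.0
```

{"name": "servo_tool", "arguments": {
  "targets": [
    [1, 0, 0, -0.2, 0],
    [1, 0, 0, -0.5, 0],
    [1, 0, 0, -1, 0],
    [1, 0, 0, -1, 0],
    [1, 0, 0, -1, 0]
  ]
}}

```text
time: 9.45
tcp_pos: [0.6107, -0.0846, 0.1407]
orientation: [-3.138, -0.001, 1.49]
force: [-0.0, -0.3, -0.5]
width: 1.0
```

{"name": "servo_tool", "arguments": {
  "targets": [
    [1, 0.4, 0, -0.3, 0],
    [1, 0.8, 0, -0.3, 0],
    [1, 1, 0, -0.3, 0],
    [1, 1, 0, -0.3, 0]
  ]
}}

```text
time: 9.85
tcp_pos: [0.6182, 0.0174, 0.1694]
orientation: [-3.136, -0.002, 1.493]
force: [-0.8, 0.6, -0.1]
width: 1.001
```

{"name": "servo_tool", "arguments": {
  "targets": [
    [1, 0.4, 0, 0, 0],
    [1, 0.8, 0, 0, 0],
    [1, 1, 0, 0, 0],
    [1, 1, 0, 0, 0]
  ]
}}

```text
time: 10.25
tcp_pos: [0.6255, 0.1186, 0.1681]
orientation: [-3.134, -0.001, 1.495]
force: [-0.7, -0.9, 0.2]
width: 0.998
```

```bash
python3 - <<'E'
from h import *
im=cams.camera("scene");cv2.imwrite("pics/s7f.png",im[:,:,::-1])
cv2.imwrite("pics/s7.png",cv2.resize(im[190:270,170:290,::-1],None,fx=6,fy=6,interpolation=2))
im=cams.camera("top");cv2.imwrite("pics/t7f.png",im[:,:,::-1])
cv2.imwrite("pics/t7.png",cv2.resize(im[125:195,265:375,::-1],None,fx=7,fy=7,interpolation=2))
go(.6095,-.0831,.042,85.6)
E
```

```text
t 10.35 tcp [0.6256 0.1162 0.1684] rpy [-1.7956e+02 -6.0000e-02  8.5560e+01] F [-0.1 -0.6 -0.5] w 1.001
shift units [-2.    -0.006  1.264] roll -0.0
```

View pics/s7.png

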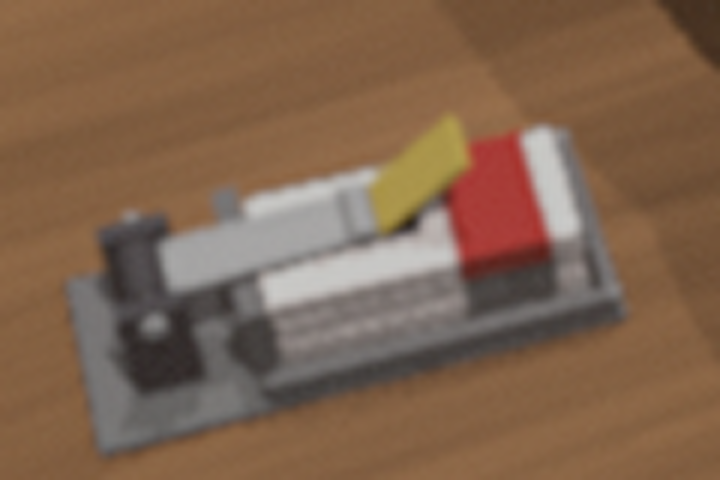

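View pics/t7.png

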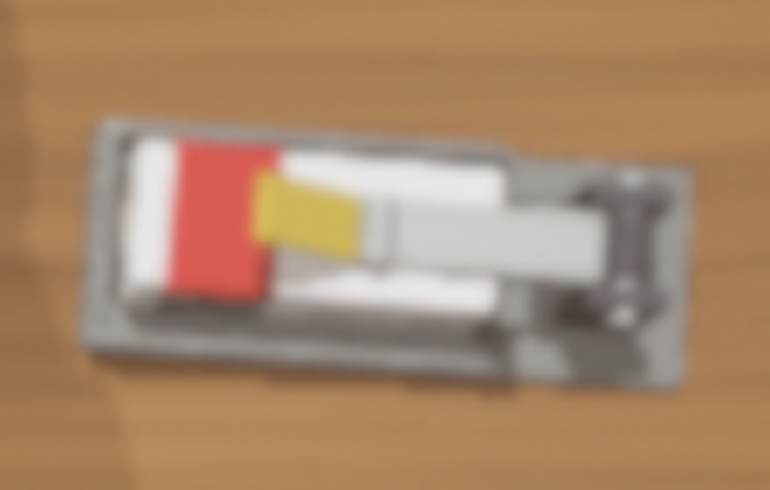

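View pics/t7f.png

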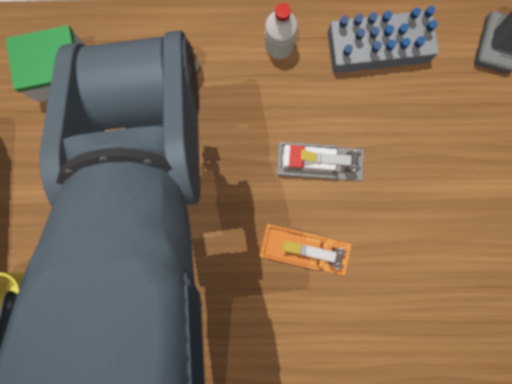

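The red cartridge sits on the pile with its band to the front (top crop x 170–280) and the arm on it. Next I check the numbers, and that blue is undisturbed in the scene view.

```bash
python3 - <<'E'
from h import *
f=lambda p,u0,v0:[(u0+(x+.5)/7-.5,v0+(y+.5)/7-.5) for x,y in p]
P=ray("top",f([(134,139),(124,289),(503,167),(498,309)],265,125),.048)[:,:2]
ex=np.array([np.cos(np.radians(-94.4)),np.sin(np.radians(-94.4))]);ey=np.array([-ex[1],ex[0]])
q=P-np.array([.6075,-.109]);print("corners tray mm",np.round(np.c_[q@ex,q@ey]*1000,1).tolist())
d=P[2]+P[3]-P[0]-P[1];print("yaw",np.degrees(np.arctan2(d[1],d[0])))
for n in("scene0","s7f"):
    a=cv2.imread(f"pics/{n}.png").astype(int);m=(a[...,0]>90)&(a[...,2]<70)&(a[...,0]-a[...,2]>50)
    m[:110]=0;m[160:]=0;m[:,:300]=0;m[:,380:]=0;c=np.argwhere(m)[:,::-1];print(n,len(c),ray("scene",c.mean(0),.014) if len(c) else"")
im=cv2.imread("pics/s7f.png");cv2.imwrite("pics/s7b.png",cv2.resize(im[90:190,290:420],None,fx=4,fy=4))
E
```

```text
corners tray mm [[-50.6, 21.1], [-50.7, -20.2], [49.9, 19.8], [50.6, -19.1]]
yaw -94.47174513018335
scene0 141 [[0.44909758 0.20252467 0.014     ]]
s7f 81 [[0.45133727 0.1989207  0.014     ]]
```

View pics/s7b.png

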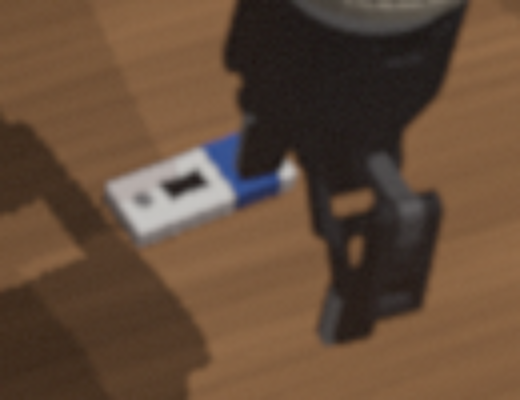

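```bash
python3 -c "
from workcell import ticket
print(ticket.close_job())"
```

```text
the job is handed in; nothing more can be done
None
```

I took the red-banded cartridge by its band, slid it under the hold-down arm onto the pile in the grey tray, and pushed it back. I then lowered it, released it, backed the gripper clear, and handed the job in at about 10.4 s.

**Red cartridge, last check (top view):** its corners lie at tray x about -50.6 to 50.3 mm and y about -20 to +20 mm. That puts its origin at roughly x -25 mm, y 0. It is straight within about 0.1° of the tray angle I measured, and the red band faces the front. In both pictures the hold-down arm's nose rests on it.

**Not measured:**
- I didn't measure the arm's contact force or the cartridge's tilt; I judged both from the pictures.
- I felt no clear contact with the back stop, so it may sit about 1 mm short of fully home, against the 15 mm allowed.

**Blue cartridge:** it lies where it was. Its band centre reads about 4 mm off the start, but the gripper partly hides the band in that picture and nothing came near it.

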